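# Load the culture wheel on the tilted rotator

### The job

Fit the toothed culture wheel onto the axle of the tilted rotator, rocking it about its axis as you lower it until its teeth mesh with the drive pinion and it sits fully home on the axle collar. Then let go of it and swing the latch shut, all the way, over its rim. Leave the toothless wheel and the other wares where they are.

Things in the scene. Friction and masses are not known exactly. Their poses are not given: they have to be found in the camera images.
- gear_wheel: Toothed grey plastic culture wheel, loose, flat on the table. Origin: centre of its underside; z = its axis, up. Disc 16 mm thick with 16 tapering teeth (22.5 deg each), 87 mm over the tips, 70 mm at the roots. Bore 15.8 mm, open below, 36 mm deep. Four blue-capped vials fixed on the disc at its +x and -x sides, up to z 35 mm, within 31 mm of the axis. About 200 g.
- wheel_handle (a point): Centre of the toothed wheel's black block handle, 53 mm above the wheel's underside on its axis; axes as gear_wheel. The block is 44 mm long in x, 26 mm wide in y (pinch it across y) and 34 mm tall (36 to 70 mm above the underside).
- plain_wheel: A loose wheel of the same make and size, same handle and vials, but with a smooth rim and no teeth: not to be used. Origin and axes as gear_wheel.
- axle (a point): On the rotator, a fixed instrument whose 190 x 200 mm white deck tilts 30 deg, facing roughly the robot: point on the axle's axis at its collar's top, where the wheel's underside rests. z out along the axle (30 deg from vertical), x up the slope, y level. Steel stub 13.2 mm thick, 28 mm long (z 0 to 28), last 8 mm tapering to 5.6. Collar 44 mm across; deck at z = -8 mm.
- pinion (a point): Centre of the underside of the black drive pinion, beside the axle at x = +64 mm (up the slope), parallel to it; axes as axle. 9 teeth, 52 mm over the tips, z 0 to 12 mm: the wheel's underside stops on them at axle z = 12 mm unless the teeth mesh (backlash about 2 mm). Held firmly by its motor, at an angle that differs each time and is not told, only seen.
- latch (a joint): Angle in rad of the steel latch, a two-armed lever turning about an axis parallel to the axle; light friction (1.5 N at its knob), stays where left. 0 = shut, at its stop, short arm over the wheel's rim; 1.65 = fully open. Starts open, clear of the wheel. It can shut only over a wheel that is fully home (3 mm of room over the rim).
- latch_pivot (a point): Latch pivot, at x 0, y -72, z +19 mm in the axes of axle; same axes. At latch angle q the knob's axis is at x = -42 sin q, y = -42 cos q mm from here, the tip of the short arm at x = 39 sin q, y = 39 cos q mm. Shutting moves the knob up the slope (+x) and away from the wheel (-y). Arms 14 mm wide, z 0 to 6 mm.
- latch_knob (a point): Centre of the top face of the latch's knob: an upright black round knob, 18 mm in diameter and 36 mm tall, parallel to the axle, standing on the long arm, its foot 6 mm and its top 42 mm out from point latch_pivot along z. It moves with the latch.
- dish_a: A loose closed petri dish, 90 mm across, 15 mm high, on the table; origin at the centre of its underside.
- dish_b: A loose stack of two petri dishes, 90 mm across, 31 mm high; origin at the centre of its underside.
- well_plate: A loose six-well plate, 85 x 127 x 20 mm; origin at the centre of its underside.
- flask_a: A loose small square culture flask with a blue cap, 34 x 34 mm, 96 mm tall; origin at the centre of its underside.
- flask_b: Another such flask.
- flask_c: Another such flask, near the robot's right.

How it is judged:
On the way:
1. the toothed wheel sits fully home on the axle, meshed, with the latch still open (z of gear_wheel in the frame of axle below 0.004 m and distance between gear_wheel and axle below 0.006 m and angle between the z axis of gear_wheel and the z axis of axle, either way round below 0.1 rad and value of joint latch above 0.6 rad), for 0.2 s.
At the end, for the whole second after the job is handed in: The toothed wheel's underside is within 4 mm of the axle's collar (its origin within 6 mm of site axle, its axis within 0.1 rad of the axle's), at rest, and the latch is shut to within 0.2 rad (z of gear_wheel in the frame of axle below 0.004 m and distance between gear_wheel and axle below 0.006 m and angle between the z axis of gear_wheel and the z axis of axle, either way round below 0.1 rad and value of joint latch below 0.2 rad and linear speed of gear_wheel below 0.02 m/s); the robot touches nothing.
It fails at once if the toothless wheel, a dish, the well plate or a flask is moved by more than 25 mm (distance of any of plain_wheel, dish_a, dish_b, well_plate, flask_a, flask_b, flask_c from where it was at the start of the episode above 0.025 m).
It also fails if it takes over 72 s, if anything falls off the work surface, if the arm or the gripper's body presses on something with over 40 N, if the wrist force passes 120 N, or if a joint passes its speed limit or range.

### The arm

A 6-joint arm with a two-finger parallel gripper is mounted at the origin on the work surface. World frame = base frame: x ahead of the robot, y to its left, z up, the work surface at z = 0. Lengths are in m, angles in rad, forces in N, time in s.
With the tool pointing down it reaches from about 0.375 to 0.925 m from the base axis. Payload 5.7 kg.
Tool frame: the origin (TCP) lies at the very end of the fingers, on their centre line; the grasp point (between the pads) lies 19 mm behind it; z points along the fingers, x is the direction in which the jaws open and shut, and the axes are right-handed (so a half turn about z gives the same grasp; the last joint's range is limited). The gripper opens to 88 mm and grips with 3 to 60 N. Pads are 20 mm wide; open, the fingers measure 115 mm over their backs; the gripper's body (75 mm by 178 mm) begins 61 mm behind the grasp point.
Start: joints at [1.164, 0.359, 1.51, -0, 1.272, -0.115], TCP at [0.173, 0.575, 0.183] pointing down, gripper open.
Joint ranges: [-2.97, 2.97], [-1.01, 2.36], [0.21, 2.38], [-0.96, 4.11], [0.2, 2.71], [-2.98, 2.98]. Speed limits (rad/s): [2.39, 2.39, 3.14, 3.14, 3.14, 3.14].

### API

Orientations are given as a unit quaternion [x, y, z, w].
In Python, from plant import arm gives the robot as it stands. The module is installed in compiled form; this text tells all that it offers.
- The arm moves only by the tool play_rows, never from a script. Its argument "rows" is text: rows parted by semicolons, each of 7 numbers parted by spaces: the opening, from 0 (shut) to 1 (fully open), then the shift along the tool's x, y, z in mm, then the turn, a rotation vector about the tool's x, y, z in rad. In form: jaw x y z wx wy wz; .... A call has 1 to 20 rows; each row shifts and turns the commanded pose from where the row before left it, along the tool's axes as they then stand; what a row does not reach is not made up. A row lasts 1/8 s, in which the tool goes at most 62.5 mm and 10.7 degrees, less where a joint would pass 70% of its speed; a pose out of reach is approached as far as the arm can. A call is refused whole if a number of a shift passes 62.5 or a number of a turn 0.188, either way. A call with a gripper value outside its range is refused whole. The fingers move at their own pace and stop on an object; "grip_force" is the grip in N (left out, the last holds). Time passes only in rows, so rows that do not move let the fingers close. It gives the time, the measured TCP pose, the force and the opening at its end, in the units of the state.
- arm.observe(): the state, without advancing time (a new reading comes with each control period).
- arm.snapshot(name): name is "scene" or "side" or "wrist"; returns (picture, depth): 480x640x3 uint8, red, green, blue; 480x640 float32, m along the optical axis (not along the pixel's ray), 0 where there is no reading.
- arm.camera_params(name): a dict with "fx", "fy", "cx", "cy" (pixels), "k1" (the pictures are not rectified: a ray, as slopes to the right and down, at radius r is drawn at 1 + k1 r^2 times it, then the intrinsics apply), "rvec" (rotation vector, rad) and "tvec" (3), from world to camera coordinates, as OpenCV has them. Camera axes: x right, y down, z forward; pixel columns grow to the right and rows downward; lengths in m; the calibration is good to about 2 mm. A picture is of the moment at which its call begins: read the wrist's pose just before it. camera_params takes no time and is no camera call; for the wrist camera it gives the pose at the moment of the call.
- arm.hand_in(): hands the job in, once; it reports no verdict.
The state is a dict: "clock": time; "q": joint angles; "dq": joint speeds; "tau": joint torques, N m; "tool_pos": TCP position; "tool_rot": TCP orientation; "wrist_force": force on the tool from outside, world axes, zero at the start; "ft_torque": the same for the moment, N m; "width": finger opening in m.
Only numpy, scipy, OpenCV 4.12 (cv2) and the standard library are available. Lean on these libraries where they do the work, as an engineer would, in place of code of your own. Each camera call takes 0.05 s, during which the arm holds its last target. There are 200 camera calls.

## Working session

There is one attempt and no reset: what is moved stays moved. The work goes in short steps, Python scripts to look and compute and a tool call to move; the robot and the scene stay as the last step left them, time stands still between calls to the robot, and variables do not carry over. Pictures are saved under pics/ and viewed, about 8 in all and at most 12, crops included, and the job is handed in when it is done.

Besides the shell and the picture viewer there is one more tool, called as name(argument=value, ...) on one line, values as JSON. play_rows: Moves the arm, as the interface text tells. Its arguments: {"type":"object","properties":{"rows":{"type":"string"},"grip_force":{"type":"number"}},"required":["rows"]}

```bash
mkdir -p pics; cat > h.py <<'E'
import numpy as np, cv2
from scipy.spatial.transform import Rotation as R
from plant import arm
def snap(n,f):
    p=arm.camera_params(n); im,d=arm.snapshot(n)
    np.savez('pics/'+f+'.npz',im=im,d=d,**{k:np.array(v) for k,v in p.items()})
    cv2.imwrite('pics/'+f+'.png',im[:,:,::-1]); return im,d,p
def load(f):
    z=np.load('pics/'+f+'.npz'); return z['im'],z['d'],{k:z[k] for k in z.files if k not in('im','d')}
def rays(p,uv):
    uv=np.asarray(uv,float).reshape(-1,2)
    x=(uv-[float(p['cx']),float(p['cy'])])/[float(p['fx']),float(p['fy'])]
    u=x.copy()
    for _ in range(20): u=x/(1+float(p['k1'])*(u**2).sum(1,keepdims=True))
    M=R.from_rotvec(np.ravel(p['rvec'])).as_matrix(); t=np.ravel(p['tvec'])
    return -M.T@t, np.c_[u,np.ones(len(u))]@M   # dirs have unit camera z
def onplane(p,uv,n,c):  # plane n.x=c
    o,d=rays(p,uv); n=np.asarray(n,float); s=(c-o@n)/(d@n); return o+s[:,None]*d
def pts(p,d):
    v,u=np.mgrid[0:480,0:640]; o,r=rays(p,np.c_[u.ravel(),v.ravel()])
    return (o+r*d.reshape(-1,1)).reshape(480,640,3)
def proj(p,X):
    M=R.from_rotvec(np.ravel(p['rvec'])).as_matrix(); c=np.asarray(X).reshape(-1,3)@M.T+np.ravel(p['tvec'])
    u=c[:,:2]/c[:,2:]; u=u*(1+float(p['k1'])*(u**2).sum(1,keepdims=True))
    return u*[float(p['fx']),float(p['fy'])]+[float(p['cx']),float(p['cy'])]
E
python3 - <<'E'
from h import *
for n in('scene','side','wrist'):
    im,d,p=snap(n,n+'0'); o,r=rays(p,[[320,240]]); print(n,o,r,p['fx'],p['k1'])
a=load('scene0')[0];b=load('side0')[0]
s=arm.observe();print(s)
E
```

```text
scene [1.28972633 0.65176663 0.76340938] [[-0.58881723 -0.58566753 -0.55730803]] 550.753016811117 -0.0031206510561024763
side [ 0.38498514 -1.39416818  1.0583897 ] [[ 0.12344776  0.81559361 -0.56534953]] 625.212407476044 -0.131085346378434
wrist [0.10385305 0.59583347 0.38519955] [[ 0.26543979 -0.08278626 -0.9607484 ]] 348.9734942289703 -0.02898302720512719
{'clock': 0.15, 'q': array([ 1.16391000e+00,  3.59326418e-01,  1.51114921e+00, -1.49152031e-05,
        1.27250791e+00, -1.15111745e-01]), 'dq': array([ 0.00110172, -0.00182903, -0.00349783, -0.00032169,  0.00264114,
        0.00175412]), 'tau': array([ 1.27720712e-03, -5.15756285e+01, -2.71011239e+01,  6.73719076e-02,
        3.06894933e-02, -9.44475960e-05]), 'tool_pos': array([0.17238329, 0.57410602, 0.18212374]), 'tool_rot': array([ 8.02386263e-01,  5.96804660e-01, -5.98424637e-04,  3.54372594e-04]), 'wrist_force': array([-0.43665264,  0.27812342,  0.01941251]), 'ft_torque': array([-0.00492707,  0.02503812,  0.02719653]), 'width': 0.08799387143926551}
```

View pics/scene0.png

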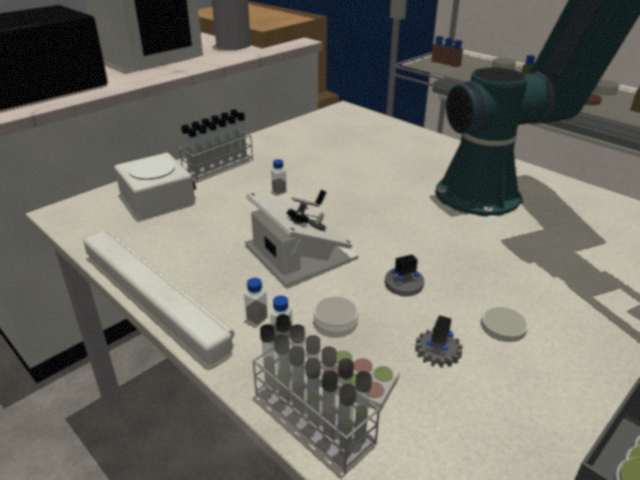

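View pics/side0.png

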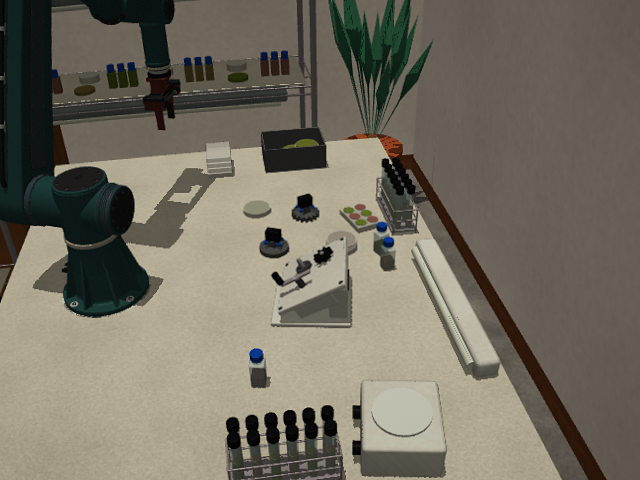

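The scene view shows the toothed wheel at about (440,345), the plain wheel at (405,280) and the rotator at (305,230). In the side view the toothed wheel is at (305,208), the plain wheel at (273,242) and the rotator at (312,285).

```bash
python3 - <<'E'
from h import *
for f,q in(('scene0',dict(gear=(440,330),plain=(405,264),deck=(275,213),deck2=(330,240),axle=(300,215),knob=(321,196),dish=(504,323),fc=(278,165),dishb=(335,312))),('side0',dict(gear=(306,202),plain=(273,234),deck=(325,290),pin=(322,254),knob=(277,279),fc=(257,355),dish=(257,208)))):
    im,d,p=load(f);P=pts(p,d)
    for k,(u,v) in q.items(): print(f,k,P[v,u].round(3),d[v,u])
im,d,p=load('side0');P=pts(p,d)
# deck plane: white pixels in the box with z between
m=np.zeros((480,640),bool);m[240:325,270:352]=1
m&=(im.min(2)>140)&(P[...,2]>.015)
Q=P[m];print(len(Q))
best=None;rng=np.random.default_rng(0)
for _ in range(2000):
    a=Q[rng.choice(len(Q),3,False)];n=np.cross(a[1]-a[0],a[2]-a[0]);
    if np.linalg.norm(n)<1e-6: continue
    n/=np.linalg.norm(n);n*=np.sign(n[2]);
    if not .75<n[2]<.95: continue
    i=abs((Q-a[0])@n)<.003
    if best is None or i.sum()>best[0]:best=(i.sum(),i)
I=Q[best[1]];c=I.mean(0);n=np.linalg.svd(I-c)[2][2];n*=np.sign(n[2]);print(best[0],n,np.degrees(np.arccos(n[2])),np.degrees(np.arctan2(n[1],n[0])),c,I.min(0),I.max(0))
E
```

```text
scene0 gear [0.607 0.282 0.067] 1.0030683
scene0 plain [0.489 0.111 0.066] 1.1754351
scene0 deck [ 0.623 -0.152  0.137] 1.2134863
scene0 deck2 [ 0.556 -0.047  0.084] 1.2197671
scene0 axle [ 0.588 -0.109  0.135] 1.2093927
scene0 knob [ 0.468 -0.162  0.115] 1.3232759
scene0 dish [0.453 0.334 0.019] 1.0898141
scene0 fc [ 0.397 -0.401  0.089] 1.5213232
scene0 dishb [1.29  0.652 0.763] 0.0
side0 gear [0.594 0.266 0.056] 1.9461443
side0 plain [0.475 0.094 0.064] 1.7874968
side0 deck [ 0.568 -0.253  0.122] 1.4831676
side0 pin [ 0.582 -0.126  0.136] 1.5805881
side0 knob [ 0.461 -0.175  0.109] 1.5413567
side0 fc [ 0.392 -0.418  0.098] 1.3420485
side0 dish [0.442 0.321 0.017] 1.9947157
2095
1727 [-0.49551449  0.10112015  0.86269352] 30.37963033800546 168.46596292035235 [ 0.55854497 -0.16911078  0.10234389] [ 0.45566283 -0.26074267  0.04609275] [ 0.64812486 -0.03669446  0.14643529]
```

play_rows(rows="1 -17 50 -5 0 0 0;1 -17 50 -5 0 0 0;1 -17 50 -5 0 0 0;1 -17 50 -5 0 0 0;1 -17 50 -5 0 0 0;1 -17 50 -5 0 0 0;1 -17 50 -5 0 0 0;1 -17 50 -5 0 0 0;1 -17 40 -5 0 0 0;1 -17 20 0 0 0 0;1 0 0 0 0 0 0")

```text
clock: 1.52
tool_pos: [0.5651, 0.2779, 0.2272]
tool_rot: [0.803, 0.596, -0.0, 0.0]
wrist_force: [-0.3, -0.3, 0.8]
width: 0.0881
```

```bash
python3 - <<'E'
from h import *
s=arm.observe();print(s['clock'],s['tool_pos'],s['tool_rot'],s['q'])
snap('wrist','w1')
E
```

```text
1.525 [0.56505999 0.27787696 0.22722233] [ 8.03215291e-01  5.95688674e-01 -4.46457986e-04  2.76075949e-05] [ 3.47607420e-01  3.68030666e-01  1.38325447e+00 -3.13722648e-04
  1.39114721e+00 -9.28582087e-01]
```

View pics/w1.png

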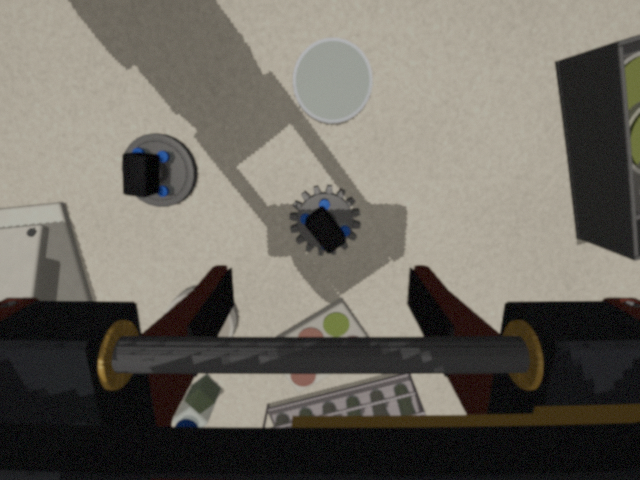

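The wheel lies at (325,220) with its handle at (325,229). I will measure the handle top at z=0.070 and the teeth at z=0.016.

```bash
python3 - <<'E'
from h import *
im,d,p=load('w1')
g=im.max(2).astype(int)
m=((g<38)).astype(np.uint8);m[:190]=0;m[265:]=0;m[:,:290]=0;m[:,365:]=0
m=cv2.morphologyEx(m,cv2.MORPH_OPEN,np.ones((3,3),np.uint8))
n,l,st,ce=cv2.connectedComponentsWithStats(m);i=1+st[1:,4].argmax();print(st[i],ce[i])
c=cv2.findContours((l==i).astype(np.uint8),0,1)[0][0]
W=onplane(p,c.reshape(-1,2),[0,0,1],.07)[:,:2]*1000
r=cv2.minAreaRect(W.astype(np.float32));print('rect z70',r)
W=onplane(p,cv2.boxPoints(cv2.minAreaRect(c)),[0,0,1],.07);print(W)
# blue caps
hsv=cv2.cvtColor(im,cv2.COLOR_RGB2HSV);b=((hsv[...,0]>100)&(hsv[...,0]<130)&(hsv[...,1]>150)&(hsv[...,2]>60)).astype(np.uint8)
n,l,st,ce=cv2.connectedComponentsWithStats(b)
for j in range(1,n):
    if st[j,4]>15:print(st[j],onplane(p,ce[j],[0,0,1],.035))
cv2.imwrite('pics/w1c.png',cv2.resize(im[175:270,280:375,::-1],None,fx=6,fy=6,interpolation=cv2.INTER_CUBIC))
E
```

```text
[ 306  208   39   44 1064] [325.02349624 229.43609023]
rect z70 ((586.8014526367188, 277.91082763671875), (47.080467224121094, 29.76504898071289), 20.994272232055664)
[[0.57047158 0.25570305 0.07      ]
 [0.55912687 0.28296182 0.07      ]
 [0.60273981 0.30051891 0.07      ]
 [0.61498104 0.27278286 0.07      ]]
[133 148  11   5  40] [[0.44768976 0.10171916 0.035     ]]
[157 152  12  11  90] [[0.46212023 0.12615157 0.035     ]]
[158 186  10  10  80] [[0.49727411 0.11071234 0.035     ]]
[320 200   9  10  64] [[0.56610987 0.28269432 0.035     ]]
[301 214   7  10  45] [[0.57471977 0.25517007 0.035     ]]
[341 226   9  10  58] [[0.60277322 0.29758546 0.035     ]]
[178 421  16   5  50] [[0.80558372 0.00777622 0.035     ]]
```

View pics/w1c.png

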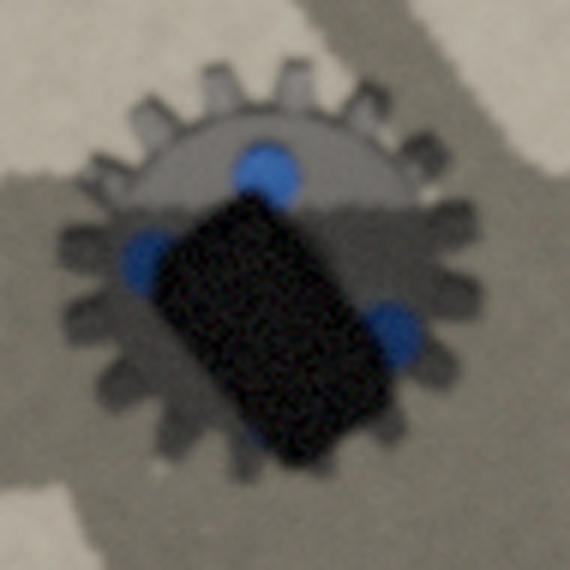

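```bash
python3 - <<'E'
from h import *
im,d,p=load('w1')
t=np.array([(212,67),(298,60),(380,88),(440,145),(475,212),(482,300),(455,380),(400,440),(245,478),(170,452),(110,402),(68,328),(60,245),(88,165),(140,105)])/6.+[279.6,174.6]
W=onplane(p,t,[0,0,1],.016)[:,:2]*1000
A=np.c_[2*W,np.ones(len(W))];x=np.linalg.lstsq(A,(W**2).sum(1),rcond=None)[0]
c=x[:2];r=np.sqrt(x[2]+c@c);print('centre',c,'r',r)
a=np.degrees(np.arctan2(*(W-c).T[::-1]));print('phase to handle 21deg',np.round((a-21+11.25)%22.5-11.25,1),np.median((a-21+11.25)%22.5-11.25))
s=arm.observe();print(s['tool_pos'],R.from_quat(s['tool_rot']).as_matrix())
# top face rotation estimate using longest edge
g=im.max(2).astype(int)
E
```

```text
centre [589.06492702 277.04910366] r 43.38357196779707
phase to handle 21deg [ 0.6  0.6  0.4  0.6  2.3  0.1 -0.9 -0.7 -0.1  0.4  1.  -0.4 -1.1 -1.8
 -0.6] 0.12203830286949824
[0.56414802 0.27901863 0.22726633] [[ 2.89289271e-01  9.57241042e-01 -1.14225729e-03]
 [ 9.57241673e-01 -2.89289439e-01  1.83665764e-05]
 [-3.12861730e-04 -1.09872953e-03 -9.99999347e-01]]
```

The handle's yaw is 21°, it has a tooth on its x axis, and its centre is (0.589, 0.277). The radius of 43.4 mm agrees with the given size. Before grasping I'll look at the rotator along its axle.

play_rows(rows="1 -53 2.5 -7 0 0 0;1 -53 2.5 -7 0 0 0;1 -53 2.5 -7 0 0 0;1 -53 2.5 -7 0 0 0;1 -53 2.5 -7 0 0 0;1 -53 2.5 -7 0 0 0;1 -53 2.5 -7 0 0 0;1 -53 2.5 -7 0 0 0;1 0 0 0 0 0 -0.092;1 0 0 0 -0.132 0 0;1 0 0 0 -0.132 0 0;1 0 0 0 -0.132 0 0;1 0 0 0 -0.132 0 0;1 0 0 0 0 0 0")

```text
clock: 3.32
tool_pos: [0.4578, -0.1294, 0.2812]
tool_rot: [0.748, 0.611, 0.165, 0.2]
wrist_force: [-0.1, -1.0, 0.2]
width: 0.0878
```

```bash
python3 - <<'E'
from h import *
s=arm.observe();print(s['clock'],s['tool_pos'],R.from_quat(s['tool_rot']).as_matrix(),s['q'])
snap('wrist','w2')
E
```

```text
3.325 [ 0.45778094 -0.12936482  0.28116477] [[ 0.19874998  0.84845741  0.49052877]
 [ 0.98004684 -0.17337797 -0.09720218]
 [ 0.00257497  0.50006011 -0.86598687]] [-0.60025719 -0.22249012  2.04480131  0.26537881  0.84899099 -2.09848246]
```

View pics/w2.png

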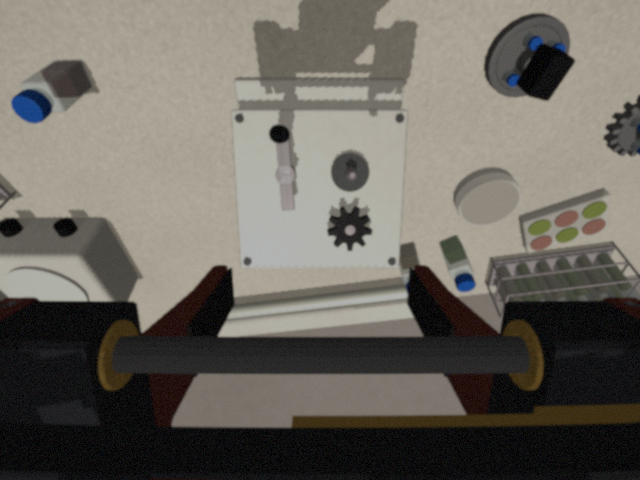

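The view runs nearly along the axle: axle collar at (350,171), pinion at (350,225), latch pivot at (285,175) with the knob at (279,133), and the deck spanning (235..405, 110..268).

```bash
python3 - <<'E'
from h import *
im,d,p=load('w2');P=pts(p,d)
tb=P[60:100,120:220];tb=tb[d[60:100,120:220]>0];print('table z',tb[:,2].mean(),tb[:,2].std())
m=np.zeros((480,640),bool);m[125:255,245:395]=1
m&=(im.min(2)>150)&(d>0)
Q=P[m];c=np.median(Q,0)
for _ in range(6):
    n=np.linalg.svd((Q-c),full_matrices=False)[2][2];n*=np.sign(n[2]);e=(Q-c)@n;Q=Q[abs(e)<max(.002,2*e.std())];c=Q.mean(0)
print('deck n',n,'tilt',np.degrees(np.arccos(n[2])),'az',np.degrees(np.arctan2(n[1],n[0])),'c',c,len(Q),e.std())
# deck quad in image
hsv=cv2.cvtColor(im,cv2.COLOR_RGB2HSV)
s=cv2.resize(im[100:280,225:415,::-1],None,fx=4,fy=4,interpolation=cv2.INTER_CUBIC)[:, :760]
cv2.imwrite('pics/w2c.png',s[:600] if s.shape[0]>600 else s)
s=im[95:245,265:405,::-1];cv2.imwrite('pics/w2c.png',cv2.resize(s,None,fx=4,fy=4,interpolation=cv2.INTER_CUBIC))
E
```

```text
table z 0.0013869673852476123 0.0008406715041810747
deck n [-0.49039324  0.10127816  0.86559644] tilt 30.04911885428691 az 168.33108112175867 c [ 0.54869069 -0.15053377  0.09543463] 14513 0.0007636592010886197
```

View pics/w2c.png

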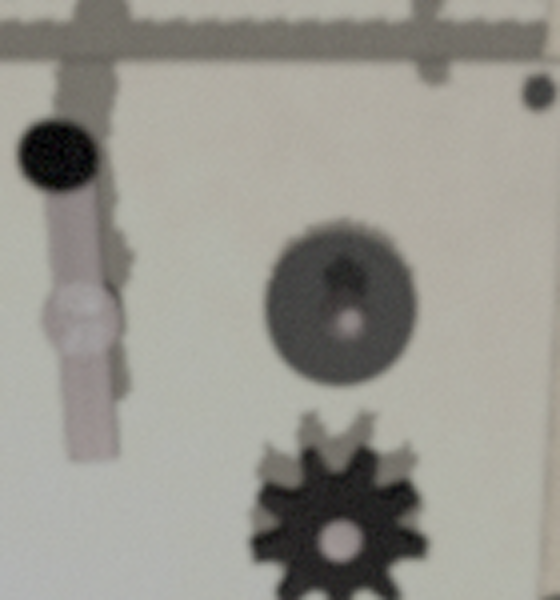

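```bash
python3 - <<'E'
from h import *
im,d,p=load('w2')
az=np.radians(168.33);n=np.r_[.5*np.cos(az),.5*np.sin(az),np.cos(np.pi/6)]
c=np.array([0.54869,-0.15053,0.09543])
y=np.cross([0,0,1],-np.r_[n[:2],0]);y=np.cross(n,[0,0,0]) if 0 else np.cross(n,np.r_[0,0,1]);y/=-np.linalg.norm(y)
x=np.cross(y,n)
if x[2]<0:x,y=-x,-y
print('x',x,'y',y,'n',n)
px=lambda a:np.asarray(a)/4.+[264.6,94.6]
for off in(0,-.0014):
    k=n@c+off
    A=onplane(p,px([[341,308]]),n,k+.008)[0]
    F=lambda uv,z:((onplane(p,px(uv),n,k+.008+z)-A)@np.c_[x,y,n]*1000).round(1)
    print('axle',A)
    print('collar edges',F([[265,308],[417,308],[341,232],[341,385]],0).tolist())
    print('stub tip',F([[348,322]],.028),'pin c',F([[340,541]],.012),'pivot',F([[82,318]],.025),'knob',F([[58,155]],.061))
    pc=np.array([64,0])
    T=F([[316,455],[363,455],[408,492],[425,550],[265,495],[253,552]],.012)[:,:2]
    for q in(pc,F([[340,541]],.012)[0,:2]):
        v=T-q;a=np.degrees(np.arctan2(v[:,1],v[:,0]))-180;print(np.hypot(*v.T).round(1),((a+20)%40-20).round(1))
np.savez('axle.npz',A=A,x=x,y=y,n=n)
E
```

```text
x [ 0.84812367 -0.1751749   0.5       ] y [ 0.20227455  0.97932886 -0.        ] n [-0.48966443  0.10113727  0.8660254 ]
axle [ 0.53223953 -0.10871971  0.09048351]
collar edges [[0.0, -21.7, 0.0], [-0.1, 21.7, -0.0], [-21.2, -0.5, -0.0], [22.1, 0.5, 0.0]]
stub tip [[ 1.2 -0.5 28. ]] pin c [[65.7  0.2 12. ]] pivot [[  0.6 -71.6  25. ]] knob [[-41. -73.  61.]]
[24.7 24.4 23.3 25.4 24.7 25.4] [ 17.  -14.7 -16.4 -19.8 -18.9 -18.6]
[26.4 26.  24.1 24.9 25.7 25.3] [ 16.3 -13.3 -12.8 -16.   18.   17.5]
axle [ 0.53305387 -0.10876284  0.0893324 ]
collar edges [[0.0, -21.8, -0.0], [-0.1, 21.8, -0.0], [-21.3, -0.5, -0.0], [22.2, 0.5, -0.0]]
stub tip [[ 1.3 -0.5 28. ]] pin c [[65.9  0.2 12. ]] pivot [[  0.6 -71.9  25. ]] knob [[-41.2 -73.2  61. ]]
[24.6 24.3 23.3 25.5 24.7 25.5] [ 17.  -14.8 -16.9  19.6 -18.3 -18.3]
[26.5 26.1 24.2 25.  25.8 25.4] [ 16.2 -13.3 -12.9 -16.2  18.2  17.5]
```

The axle is at about (0.533, -0.109, 0.090). The collar, pivot, knob and pinion checks agree within 2 mm. A pinion gap faces the axle, so the wheel's x axis should point straight up-slope, and the present tool orientation is already the one I need. Next I fetch the wheel.

play_rows(rows="1 0 0 0 0.132 0 0;1 0 0 0 0.132 0 0;1 0 0 0 0.132 0 0;1 0 0 0 0.132 0 0;1 53 6 16 0 0 0;1 53 6 16 0 0 0;1 53 6 16 0 0 0;1 53 6 16 0 0 0;1 53 6 16 0 0 0;1 53 6 16 0 0 0;1 53 6 16 0 0 0;1 53 6 16 0 0 0;1 0 0 0 0 0 -0.142;1 0 0 0 0 0 -0.142;1 0 0 0 0 0 -0.142;1 0 0 0 0 0 -0.142;1 0 0 0 0 0 0")

```text
clock: 5.5
tool_pos: [0.5944, 0.2753, 0.1557]
tool_rot: [0.566, 0.824, -0.0, 0.001]
wrist_force: [0.4, 0.2, 1.0]
width: 0.0879
```

```bash
cat > to.py <<'E'
import sys
from h import *
# to.py x y z rx.. : prints shift in tool frame (mm) to the target, state
def rel(pos,Rt=None):
    s=arm.observe();M=R.from_quat(s['tool_rot'])
    print('clk',round(s['clock'],2),'pos',s['tool_pos'].round(4),'shift mm',(M.as_matrix().T@(np.array(pos)-s['tool_pos'])*1000).round(1),'F',s['wrist_force'].round(1),'w',round(s['width'],4),'q',s['q'].round(2))
    if Rt is not None: print('turn',(M.inv()*R.from_matrix(Rt)).as_rotvec().round(4))
def axrel(z,x=0,y=0,yaw=0):  # tool over axle at height z(mm); yaw about tool z (rad)
    f=np.load('axle.npz');A=np.array([.533,-.1087,.0900])
    Rt=np.c_[f['y'],f['x'],-f['n']]@R.from_rotvec([0,0,yaw]).as_matrix()
    rel(A+(x*f['x']+y*f['y']+z*f['n'])/1000,Rt)
E
python3 - <<'E'
from to import *
a=np.radians(111)
rel([.589,.277,.040],np.c_[[np.cos(a),np.sin(a),0],[np.sin(a),-np.cos(a),0],[0,0,-1]])
E
```

```text
clk 5.5 pos [0.5944 0.2753 0.1557] shift mm [  3.7  -4.4 115.7] F [0.4 0.2 1. ] w 0.0879 q [ 0.33  0.46  1.42 -0.    1.27 -1.61]
turn [0.0002 0.0014 0.0009]
```

play_rows(rows="1 4 -4.5 40 0 0 0;1 0 0 40 0 0 0;1 0 0 20 0 0 0;1 0 0 15.5 0 0 0;1 0 0 0 0 0 0;0 0 0 0 0 0 0;0 0 0 0 0 0 0;0 0 0 0 0 0 0;0 0 0 0 0 0 0;0 0 0 0 0 0 0;0 0 0 -20 0 0 0;0 0 0 -40 0 0 0;0 0 0 0 0 0 0", grip_force=40)

```text
clock: 7.12
tool_pos: [0.5897, 0.2767, 0.1036]
tool_rot: [0.566, 0.825, 0.003, 0.002]
wrist_force: [1.1, 0.3, 0.4]
width: 0.0111
```

```bash
python3 - <<'E'
from to import *
rel([.589,.277,.1])
im,d,p=snap('wrist','w3')
E
```

```text
clk 7.12 pos [0.5897 0.2767 0.1036] shift mm [ 0.5 -0.5  3.6] F [1.1 0.3 0.4] w 0.0111 q [ 0.33  0.5   1.49 -0.    1.15 -1.61]
```

View pics/w3.png

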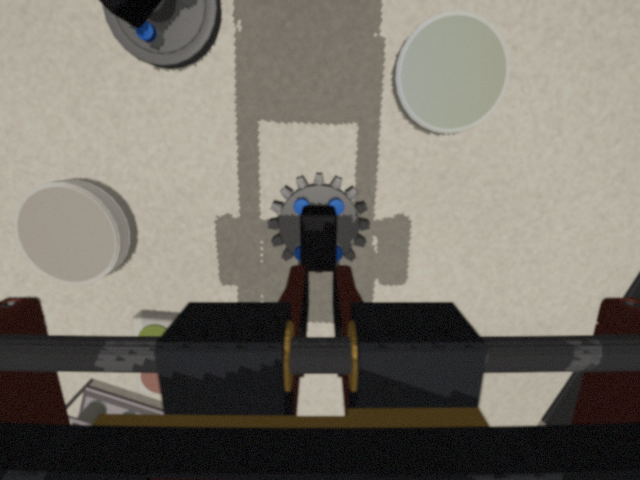

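The fingers had not closed before the lift (0.6 s was too short), so the wheel is still on the table at (320,222), aligned and undisturbed. I'll retry with a longer close.

play_rows(rows="0.7 -0.5 -0.5 0 0 0 0;0.7 0 0 0 0 0 0;0.7 0 0 0 0 0 0;0.7 0 0 0 0 0 0;0.7 0 0 0 0 0 0;0.7 0 0 0 0 0 0;0.7 0 0 30 0 0 0;0.7 0 0 23 0 0 0;0.7 0 0 10.5 0 0 0;0 0 0 0 0 0 0;0 0 0 0 0 0 0;0 0 0 0 0 0 0;0 0 0 0 0 0 0;0 0 0 0 0 0 0;0 0 0 0 0 0 0;0 0 0 0 0 0 0", grip_force=40)

```text
clock: 9.18
tool_pos: [0.5867, 0.2751, 0.0367]
tool_rot: [0.566, 0.825, -0.0, -0.0]
wrist_force: [-0.2, -0.9, 0.3]
width: 0.0004
```

```bash
python3 - <<'E'
from to import *
rel([.589,.277,.04])
im,d,p=load('w3');print(onplane(p,[[319,173],[270,222],[369,222]],[0,0,1],.016).round(4))
E
```

```text
clk 9.18 pos [0.5867 0.2751 0.0367] shift mm [ 0.9  2.9 -3.3] F [-0.2 -0.9  0.3] w 0.0004 q [ 0.33  0.58  1.54 -0.    1.02 -1.61]
[[0.5485 0.2609 0.016 ]
 [0.6024 0.2367 0.016 ]
 [0.5719 0.3157 0.016 ]]
```

```bash
python3 - <<'E'
from to import *
im,d,p=snap('wrist','w4')
im2,_,_=snap('side','s4')
a=im[130:330,190:450];b=im2[150:260,220:360]
o=np.vstack([cv2.resize(a,(520,400)),cv2.resize(b,(520,400))])[:,:,::-1]
cv2.imwrite('pics/w4c.png',cv2.resize(o,(390,600)))
E
```

```text
(no output)
```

View pics/w4c.png

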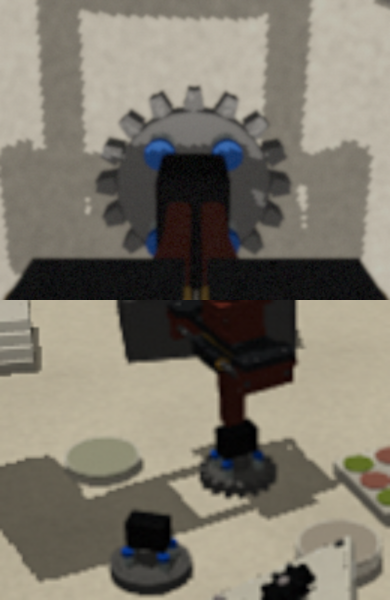

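```bash
python3 - <<'E'
from to import *
s=arm.observe();M=R.from_quat(s['tool_rot']).as_matrix();T=s['tool_pos']
for f in('w4','s4'):
    im,d,p=load(f);P=pts(p,d)
    q=np.array([T,T-.05*M[:,2],[.589,.277,.07],[.589,.277,0]])
    print(f,proj(p,q).round(1).tolist())
    if f=='s4':
        for v in range(165,232,4): print(v,[tuple(P[v,u].round(3)) for u in (300,305)],im[v,303])
    else:
        for v in range(185,262,8): print(v,P[v,320].round(3),im[v,320])
        for u in range(225,420,12): print(u,P[215,u].round(3),im[215,u])
E
```

```text
w4 [[318.3, 259.4], [317.7, 294.0], [319.7, 285.5], [319.9, 246.2]]
185 [0.548 0.261 0.   ] [186 178 165]
193 [0.551 0.262 0.018] [129 125 121]
201 [0.556 0.264 0.017] [125 122 118]
209 [0.56  0.266 0.017] [122 121 116]
217 [0.566 0.268 0.016] [121 118 115]
225 [0.57  0.27  0.018] [112 109 105]
233 [0.569 0.269 0.043] [9 4 7]
241 [0.569 0.27  0.059] [ 8 11  7]
249 [0.57 0.27 0.07] [18 14 21]
257 [0.574 0.271 0.072] [13 16 14]
225 [0.591 0.207 0.002] [123 118 105]
237 [0.588 0.214 0.001] [128 122 111]
249 [0.585 0.222 0.   ] [178 172 158]
261 [0.582 0.23  0.002] [185 179 165]
273 [0.575 0.239 0.016] [116 115 110]
285 [0.573 0.246 0.013] [70 68 69]
297 [0.57  0.254 0.016] [119 115 111]
309 [0.567 0.261 0.017] [123 120 117]
321 [0.564 0.268 0.017] [121 118 115]
333 [0.561 0.275 0.017] [122 120 115]
345 [0.558 0.283 0.017] [119 115 110]
357 [0.556 0.29  0.017] [117 114 111]
369 [0.555 0.301 0.001] [117 114 102]
381 [0.552 0.308 0.002] [123 117 106]
393 [0.549 0.316 0.002] [181 175 161]
405 [0.546 0.324 0.001] [189 183 170]
417 [0.543 0.332 0.001] [189 182 168]
s4 [[303.5, 206.1], [303.1,
[... 1596 characters left out ...]
float64(0.036))] [20 30 54]
213 [(np.float64(0.573), np.float64(0.255), np.float64(0.025)), (np.float64(0.589), np.float64(0.263), np.float64(0.018))] [46 48 45]
217 [(np.float64(0.571), np.float64(0.245), np.float64(0.016)), (np.float64(0.585), np.float64(0.233), np.float64(0.023))] [51 49 46]
221 [(np.float64(0.571), np.float64(0.247), np.float64(0.001)), (np.float64(0.586), np.float64(0.245), np.float64(0.0))] [95 89 78]
225 [(np.float64(0.568), np.float64(0.228), np.float64(-0.002)), (np.float64(0.583), np.float64(0.219), np.float64(0.002))] [172 164 141]
229 [(np.float64(0.565), np.float64(0.2), np.float64(0.002)), (np.float64(0.58), np.float64(0.203), np.float64(-0.002))] [147 138 119]
```

```bash
python3 - <<'E'
from to import *
s=arm.observe();M=R.from_quat(s['tool_rot']).as_matrix();T=s['tool_pos']
im,d,p=load('w4');P=pts(p,d)
for u in (300,308,314,320,328,336):
  print(u,[(v,tuple(((P[v,u]-T)@M*1000).round().astype(int)),round(P[v,u,2]*1000),tuple(im[v,u])) for v in range(246,300,6)])
print([ (k,proj(p,T+M@np.array(k)/1000)[0].round().tolist()) for k in [(-13,-10,0),(13,-10,0),(-13,-22,-33),(13,-22,-33),(-13,22,-33),(0,-10,-33),(13,-10,-33)]])
E
```

```text
300 [(246, (np.int64(-9), np.int64(-18), np.int64(-31)), 68, (np.uint8(14), np.uint8(17), np.uint8(17))), (252, (np.int64(-9), np.int64(-16), np.int64(-35)), 72, (np.uint8(22), np.uint8(21), np.uint8(21))), (258, (np.int64(-9), np.int64(-13), np.int64(-34)), 71, (np.uint8(23), np.uint8(24), np.uint8(17))), (264, (np.int64(-9), np.int64(-10), np.int64(-35)), 72, (np.uint8(12), np.uint8(8), np.uint8(15))), (270, (np.int64(-9), np.int64(-6), np.int64(-35)), 71, (np.uint8(19), np.uint8(15), np.uint8(7))), (276, (np.int64(-9), np.int64(-3), np.int64(-34)), 70, (np.uint8(26), np.uint8(19), np.uint8(4))), (282, (np.int64(-8), np.int64(-12), np.int64(-63)), 100, (np.uint8(37), np.uint8(23), np.uint8(15))), (288, (np.int64(-7), np.int64(-12), np.int64(-69)), 106, (np.uint8(39), np.uint8(17), np.uint8(14))), (294, (np.int64(-7), np.int64(-11), np.int64(-74)), 110, (np.uint8(41), np.uint8(19), np.uint8(11)))]
308 [(246, (np.int64(-5), np.int64(-18), np.int64(-32)), 68, (np.uint8(18), np.uint8(15), np.uint8(14))), (252, (np.int64(-5), np.int64(-16), np.int64(-33)), 70, (np.uint8(15), np.uint8(15
[... 3875 characters left out ...]
p.int64(-48)), 85, (np.uint8(42), np.uint8(5), np.uint8(6))), (276, (np.int64(8), np.int64(-11), np.int64(-55)), 92, (np.uint8(41), np.uint8(21), np.uint8(18))), (282, (np.int64(8), np.int64(-12), np.int64(-64)), 100, (np.uint8(43), np.uint8(24), np.uint8(24))), (288, (np.int64(8), np.int64(-12), np.int64(-71)), 107, (np.uint8(41), np.uint8(21), np.uint8(12))), (294, (np.int64(8), np.int64(-11), np.int64(-74)), 111, (np.uint8(43), np.uint8(20), np.uint8(17)))]
[((-13, -10, 0), [297.0, 244.0]), ((13, -10, 0), [340.0, 244.0]), ((-13, -22, -33), [292.0, 240.0]), ((13, -22, -33), [343.0, 240.0]), ((-13, 22, -33), [294.0, 318.0]), ((0, -10, -33), [318.0, 262.0]), ((13, -10, -33), [343.0, 262.0])]
```

The depth data shows the shut fingers standing inside the handle block: the TCP is at z=0.037, the block top is at 0.070, and the opening reads 0. There is no contact force and the wheel has not moved, so contact with the handle did not register. I'll check this by opening and closing again slowly at a lower grip.

play_rows(rows="0.6 0 0 0 0 0 0;0.6 0 0 0 0 0 0;0.6 0 0 0 0 0 0;0.6 0 0 0 0 0 0;0.6 0 0 0 0 0 0;0.6 0 0 0 0 0 0;0.6 0 0 0 0 0 0;0.35 0 3 -3 0 0 0;0.35 0 0 0 0 0 0;0.35 0 0 0 0 0 0;0.35 0 0 0 0 0 0", grip_force=15)

```text
clock: 10.65
tool_pos: [0.5894, 0.2761, 0.0397]
tool_rot: [0.566, 0.825, -0.0, -0.0]
wrist_force: [0.2, -0.0, -0.2]
width: 0.0307
```

play_rows(rows="0.2 0 0 0 0 0 0;0.2 0 0 0 0 0 0;0.2 0 0 0 0 0 0;0.2 0 0 0 0 0 0", grip_force=15)

```text
clock: 11.15
tool_pos: [0.5895, 0.2762, 0.0397]
tool_rot: [0.566, 0.825, -0.0, 0.0]
wrist_force: [-0.1, 0.2, -0.2]
width: 0.0178
```

```bash
python3 - <<'E'
from to import *
rel([.589,.277,.04])
im,d,p=snap('wrist','w5')
cv2.imwrite('pics/w5c.png',cv2.resize(im[160:340,200:440,::-1],(720,540)))
E
```

```text
clk 11.15 pos [0.5895 0.2762 0.0397] shift mm [ 0.9 -0.2 -0.3] F [-0.1  0.2 -0.2] w 0.0178 q [ 0.33  0.57  1.53 -0.    1.03 -1.61]
```

View pics/w5c.png

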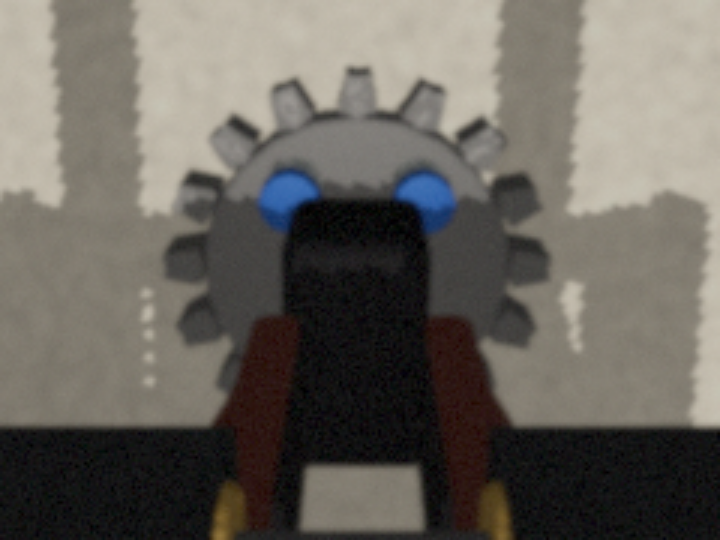

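At the 0.2 command the opening reads 17.8 mm, exactly the commanded gap, and the fingers pass visibly through the 26 mm block. So this handle offers the fingers no contact in the simulation. The wheel's vials might, so I'll back out, turn 90° and test a pinch across x on the outsides of the vials (about 52 mm apart).

play_rows(rows="0.75 0 0 -30 0 0 0;0.75 0 0 -30 0 0 0;0.75 -1 0 0 0 0 0.1745;0.75 0 0 0 0 0 0.1745;0.75 0 0 0 0 0 0.1745;0.75 0 0 0 0 0 0.1745;0.75 0 0 0 0 0 0.1745;0.75 0 0 0 0 0 0.1745;0.75 0 0 0 0 0 0.1745;0.75 0 0 0 0 0 0.1745;0.75 0 0 0 0 0 0.1745;0.75 0 0 40 0 0 0;0.75 0 0 25 0 0 0;0.75 0 0 12 0 0 0;0.75 0 0 0 0 0 0", grip_force=20)

```text
clock: 13.08
tool_pos: [0.5894, 0.2751, 0.0222]
tool_rot: [0.983, 0.183, -0.001, 0.0]
wrist_force: [-0.6, -0.5, 0.3]
width: 0.0658
```

play_rows(rows="0.5 0 0 0 0 0 0;0.5 0 0 0 0 0 0;0.5 0 0 0 0 0 0;0.4 0 0 0 0 0 0;0.4 0 0 0 0 0 0;0.4 0 0 0 0 0 0", grip_force=20)

```text
clock: 13.82
tool_pos: [0.5907, 0.2756, 0.0236]
tool_rot: [0.983, 0.183, 0.001, -0.0]
wrist_force: [-0.4, -0.4, 5.2]
width: 0.0438
```

```bash
python3 - <<'E'
from to import *
rel([.588,.2765,.022])
im,d,p=snap('wrist','w6')
cv2.imwrite('pics/w6c.png',cv2.resize(im[130:340,180:460,::-1],(560,420)))
E
```

```text
clk 13.82 pos [0.5907 0.2756 0.0236] shift mm [-2.2 -1.8  1.6] F [-0.4 -0.4  5.2] w 0.0438 q [ 0.33  0.59  1.54 -0.    1.   -0.04]
```

View pics/w6c.png

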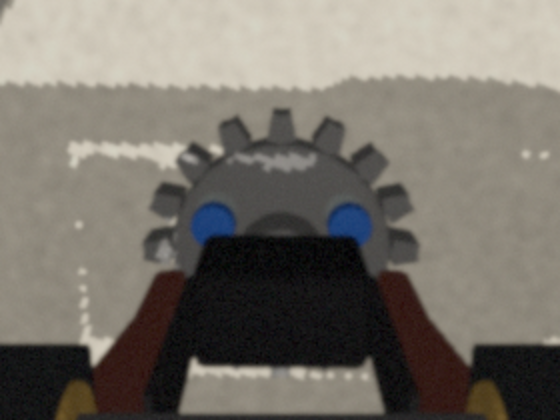

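The opening stopped at 43.8 mm against a command of 35.2, so there is real contact here. I'll firm up the grip and try a lift.

play_rows(rows="0 0 0 -1 0 0 0;0 0 0 0 0 0 0;0 0 0 0 0 0 0;0 0 0 -8 0 0 0;0 0 0 -20 0 0 0;0 0 0 -30 0 0 0;0 0 0 -20 0 0 0;0 0 0 0 0 0 0;0 0 0 0 0 0 0", grip_force=40)

```text
clock: 15.0
tool_pos: [0.589, 0.275, 0.1008]
tool_rot: [0.983, 0.183, -0.001, 0.0]
wrist_force: [0.3, 0.7, -2.1]
width: 0.0435
```

```bash
python3 - <<'E'
from to import *
rel([.588,.2765,.1])
im,d,p=snap('wrist','w7');P=pts(p,d)
s=arm.observe();M=R.from_quat(s['tool_rot']).as_matrix();T=s['tool_pos']
L=(P-T)@M*1000
for v in range(160,250,8): print(v,L[v,320].round(1),im[v,320])
m=(d>0)&(abs(L[...,2]-5)<12)&(np.hypot(L[...,0],L[...,1])<60); print('disc-ish z hist',np.histogram(L[...,2][(d>0)&(np.hypot(L[...,0],L[...,1])<35)&(L[...,1]<-15)],bins=range(-60,120,6)))
a=im[110:340,160:480]; im2,_,_=snap('side','s7'); b=im2[130:240,230:383]
cv2.imwrite('pics/w7c.png',np.vstack([cv2.resize(a,(417,300)),cv2.resize(b,(417,300))])[:,:,::-1])
E
```

```text
clk 15.0 pos [0.589  0.275  0.1008] shift mm [-0.3 -1.8  0.8] F [ 0.3  0.7 -2.1] w 0.0435 q [ 0.33  0.51  1.48 -0.    1.15 -0.04]
160 [ -0.2 -55.2 100.4] [206 200 184]
168 [ -0.2 -48.6  98.8] [148 143 128]
176 [ -0.2 -41.8  98.9] [142 135 123]
184 [ -0.2 -44.4  22.2] [101  95  88]
192 [ -0.2 -41.5   6.3] [79 78 77]
200 [ -0.2 -36.8   5.5] [79 77 75]
208 [ -0.2 -31.8   5.8] [110 110 106]
216 [ -0.2 -26.8   5.9] [96 97 93]
224 [ -0.2 -21.9   5.4] [79 76 75]
232 [ -0.2 -16.8   5.4] [79 79 75]
240 [ -0.2 -14.4  -4.3] [44 44 42]
248 [ -0.2 -13.8 -18.1] [30 31 31]
disc-ish z hist (array([   0,    0,    0,    0,    0,    0,    0,  350,  116,  103, 1079,
       1066,    0,    0,    0,    0,    0,    0,    0,    0,    0,    0,
          0,    0,    0,    0,  360,    0,    0]), array([-60, -54, -48, -42, -36, -30, -24, -18, -12,  -6,   0,   6,  12,
        18,  24,  30,  36,  42,  48,  54,  60,  66,  72,  78,  84,  90,
        96, 102, 108, 114]))
```

View pics/w7c.png

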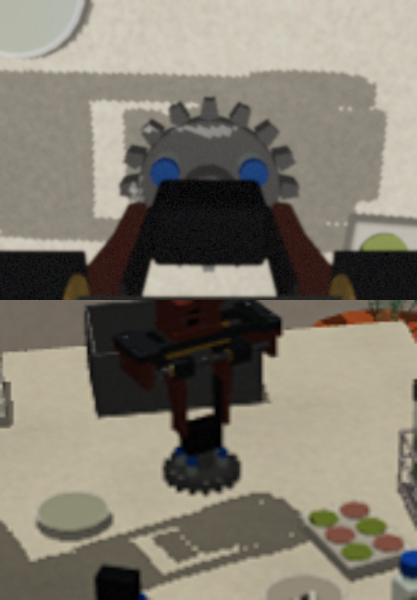

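The wheel is lifted. It is held across the handle's 44 mm length, weighs 2.1 N and is level, with its underside 21.5 mm beyond the TCP. Next I refine the wheel's offset in the tool frame and carry it over.

play_rows(rows="0 0 0 -45 0 0 0;0 0 0 -45 0 0 0;0 0 0 -40 0 0 0;0 -30 38 0 0 0 0;0 -30 38 0 0 0 0;0 -30 38 0 0 0 0;0 -30 38 0 0 0 0;0 -30 38 0 0 0 0;0 -30 38 0 0 0 0;0 -30 38 0 0 0 0;0 -30 38 0 0 0 0;0 0 0 0 0 0 0.143;0 0 0 0 0 0 0.143;0 0 0 0 0 0 0.143;0 0 0 0 0 0 0.143;0 0 0 0 0 0.131 0;0 0 0 0 0 0.131 0;0 0 0 0 0 0.131 0;0 0 0 0 0 0.131 0;0 0 0 0 0 0 0")

```text
clock: 17.6
tool_pos: [0.4702, -0.0926, 0.2278]
tool_rot: [0.962, -0.099, 0.254, 0.025]
wrist_force: [-0.2, 0.1, -2.0]
width: 0.0434
```

```bash
cat >> to.py <<'E'
def ax2(z,cx=0,cy=0,yaw=0,dx=0,dy=0):  # wheel underside at axle height z; wheel centre (cx,cy) & 21.5 in tool
    f=np.load('axle.npz');A=np.array([.533,-.1087,.0900])
    Rt=np.c_[f['x'],-f['y'],-f['n']]@R.from_rotvec([0,0,yaw]).as_matrix()
    rel(A+(dx*f['x']+dy*f['y']+z*f['n'])/1000-Rt@np.array([cx,cy,21.5])/1000,Rt)
def wheelfit(name):
    im,d,p=snap('wrist',name);P=pts(p,d)
    s=arm.observe();M=R.from_quat(s['tool_rot']).as_matrix();L=(P-s['tool_pos'])@M*1000
    m=(d>0)&(L[...,2]>2)&(L[...,2]<10)&(L[...,1]<-5)&(np.hypot(L[...,0],L[...,1])<55)
    Q=L[m];pl=np.linalg.lstsq(np.c_[Q[:,:2],np.ones(len(Q))],Q[:,2],rcond=None)[0];print('disc top plane',pl.round(3),len(Q))
    c=np.zeros(2)
    for _ in range(8):
        v=Q[:,:2]-c;r=np.hypot(*v.T);a=np.degrees(np.arctan2(v[:,1],v[:,0]))
        t=[]
        for k in range(-8,1):
            i=abs((a-k*22.5+180)%360-180)<5
            if i.sum()>8:t.append(Q[i,:2][np.argsort(r[i])[-4:]].mean(0))
        t=np.array(t);e=np.hypot(*(t-c).T)
        J=(t-c)/e[:,None];c=c+np.linalg.lstsq(J,e-43.0,rcond=None)[0]
    v=Q[:,:2]-c;r=np.hypot(*v.T);a=np.degrees(np.arctan2(v[:,1],v[:,0]));i=(r>38)&(r<43)&(v[:,1]<-12)
    print('centre',c.round(2),'tips r',e.round(1),'tooth phase deg',np.degrees(np.angle(np.exp(1j*np.radians(a[i]*16)).mean()))/16)
E
python3 - <<'E'
from to import *
ax2(60);wheelfit('w8')
E
```

```text
clk 17.6 pos [ 0.4702 -0.0926  0.2278] shift mm [-12.3   3.2  70.4] F [-0.2  0.1 -2. ] w 0.0434 q [-0.45 -0.15  2.13  0.2   0.66 -0.37]
turn [-0.0014  0.0076 -0.0016]
disc top plane [ 4.000e-03 -1.000e-02  6.176e+00] 4170
centre [-3.79 -2.41] tips r [41.  43.8 43.6 43.3 42.8 42.7 42.6 42.8] tooth phase deg -0.24172637980565673
```

```bash
python3 - <<'E'
from to import *
s=arm.observe();M=R.from_quat(s['tool_rot']).as_matrix();T=s['tool_pos']
for f in('w8',):
    im,d,p=load(f)
    hsv=cv2.cvtColor(im,cv2.COLOR_RGB2HSV);b=((hsv[...,0]>100)&(hsv[...,0]<130)&(hsv[...,1]>120)&(hsv[...,2]>50)).astype(np.uint8);b[:150]=0;b[300:]=0
    n,l,st,ce=cv2.connectedComponentsWithStats(b)
    zt=-M[:,2]; k=zt@(T)+.0135
    for j in range(1,n):
        if st[j,4]>30 and 200<ce[j,0]<440:
            x0,y0,w,h=st[j,:4];e=onplane(p,[[x0,y0+h/2],[x0+w,y0+h/2],[x0+w/2,y0],ce[j]],zt,k);print(st[j],((e-T)@M*1000).round(1).tolist())
    P=pts(p,d);L=(P-T)@M*1000
    m=(d>0)&(L[...,2]>2)&(L[...,2]<10)&(np.hypot(L[...,0],L[...,1])<55)
    # teeth tips from mask, projected on plane z=5.5
    k=zt@T-.0055
    c=max(cv2.findContours(m.astype(np.uint8),0,1)[0],key=len).reshape(-1,2)
    W=((onplane(p,c,zt,k)-T)@M*1000)[:,:2]
    best=np.array([0.,0.])
    for _ in range(15):
        v=W-best;r=np.hypot(*v.T);a=np.degrees(np.arctan2(v[:,1],v[:,0]));t=[]
        for q in range(-8,1):
            i=abs((a-q*22.5+180)%360-180)<4
            if i.sum()>2 and np.median(r[i])>39: t.append((q,*W[i].mean(0)))
        t=np.array(t);A=np.c_[2*t[:,1:],np.ones(len(t))];X=np.linalg.lstsq(A,(t[:,1:]**2).sum(1),rcond=None)[0];best=X[:2]
    print(t.round(1).tolist(),best,np.sqrt(X[2]+best@best))
E
```

```text
[275 231  23  22 332] [[-30.0, -16.5, -13.5], [-16.9, -16.5, -13.5], [-23.3, -22.9, -13.5], [-23.9, -17.1, -13.5]]
[344 232  21  21 314] [[9.2, -16.2, -13.5], [21.1, -16.2, -13.5], [15.0, -22.3, -13.5], [15.0, -17.0, -13.5]]Traceback (most recent call last):
  File "<stdin>", line 23, in <module>
IndexError: too many indices for array: array is 1-dimensional, but 2 were indexed
```

```bash
cat >> to.py <<'E'
def caps(name):
    im,d,p=snap('wrist',name);s=arm.observe();M=R.from_quat(s['tool_rot']).as_matrix();T=s['tool_pos']
    hsv=cv2.cvtColor(im,cv2.COLOR_RGB2HSV);b=((hsv[...,0]>100)&(hsv[...,0]<130)&(hsv[...,1]>120)&(hsv[...,2]>50)).astype(np.uint8);b[:150]=0;b[300:]=0
    n,l,st,ce=cv2.connectedComponentsWithStats(b);zt=-M[:,2];k=zt@T+.0135
    for j in range(1,n):
        if st[j,4]>30 and 200<ce[j,0]<440:
            x0,y0,w,h=st[j,:4];e=onplane(p,[[x0,y0+h/2],[x0+w-1,y0+h/2],[x0+w/2,y0]],zt,k);print('cap',st[j],((e-T)@M*1000).round(1).tolist())
    print('tcp px',proj(p,T),'cam in tool',((-R.from_rotvec(np.ravel(p['rvec'])).as_matrix().T@np.ravel(p['tvec'])-T)@M*1000).round(1))
E
python3 - <<'E'
from to import *
ax2(60);caps('w9a');wheelfit('w9');caps('w9b');ax2(60)
for f in('w1','w2','w4'):
  p=load(f)[2];print(f,-R.from_rotvec(np.ravel(p['rvec'])).as_matrix().T@np.ravel(p['tvec']))
E
```

```text
clk 17.65 pos [ 0.4734 -0.0941  0.2303] shift mm [-16.7   2.3  70.7] F [-0.5  0.2 -0.8] w 0.0434 q [-0.45 -0.15  2.12  0.19  0.67 -0.36]
turn [-0.0004  0.0043 -0.001 ]
cap [275 231  23  22 328] [[-28.9, -16.1, -13.5], [-16.4, -16.1, -13.5], [-22.2, -22.6, -13.5]]
cap [344 232  21  21 317] [[10.3, -15.9, -13.5], [21.6, -15.9, -13.5], [16.1, -22.0, -13.5]]
tcp px [[325.53967562 260.92078036]] cam in tool [  -2.6  -72.2 -203.3]
disc top plane [ 3.000e-03 -1.300e-02  5.805e+00] 4136
centre [-1.92 -1.87] tips r [43.3 43.1 42.9 42.8 43.  43.  43.3] tooth phase deg 0.35021803427391446
cap [275 231  23  22 328] [[-26.5, -15.6, -13.5], [-14.0, -15.6, -13.5], [-19.8, -22.0, -13.5]]
cap [344 232  21  21 315] [[12.7, -15.3, -13.5], [24.0, -15.3, -13.5], [18.5, -21.5, -13.5]]
tcp px [[321.59972608 260.01302608]] cam in tool [  -0.7  -71.9 -203.5]
clk 17.8 pos [ 0.4777 -0.0957  0.2333] shift mm [-22.6   1.5  70.9] F [ 0.2 -0.3 -2.2] w 0.0436 q [-0.44 -0.14  2.12  0.19  0.66 -0.36]
turn [ 0.0004 -0.0014  0.0005]
w1 [0.49665748 0.2996895  0.43045218]
w2 [ 0.29782997 -0.09630408  0.4218333 ]
w4 [0.51982342 0.25075401 0.23992101]
```

play_rows(rows="0 0 0 0 0 0 0;0 0 0 0 0 0 0;0 0 0 0 0 0 0")

```text
clock: 18.18
tool_pos: [0.4758, -0.0948, 0.2318]
tool_rot: [0.961, -0.098, 0.258, 0.026]
wrist_force: [-0.5, 0.2, -2.2]
width: 0.0434
```

```bash
python3 - <<'E'
from to import *
ax2(60);caps('w10');wheelfit('w10b');ax2(60)
E
```

```text
clk 18.18 pos [ 0.4758 -0.0948  0.2318] shift mm [-20.    2.   70.7] F [-0.5  0.2 -2.2] w 0.0434 q [-0.45 -0.14  2.12  0.2   0.66 -0.37]
turn [-0.0001 -0.0001  0.0004]
cap [275 231  23  22 332] [[-25.7, -15.6, -13.5], [-13.2, -15.6, -13.5], [-19.0, -22.0, -13.5]]
cap [344 232  21  21 313] [[13.5, -15.3, -13.5], [24.8, -15.3, -13.5], [19.3, -21.4, -13.5]]
tcp px [[320.28154476 259.99445447]] cam in tool [-1.000e-01 -7.180e+01 -2.035e+02]
disc top plane [ 2.000e-03 -1.400e-02  5.745e+00] 4120
centre [-0.13 -1.61] tips r [43.2 43.  42.9 42.9 42.9 43.1 43.2] tooth phase deg 0.3620163027002377
clk 18.27 pos [ 0.4756 -0.0947  0.2317] shift mm [-19.7   2.1  70.8] F [-0.2  0.1 -2.5] w 0.043 q [-0.45 -0.15  2.12  0.2   0.66 -0.37]
turn [-0.0001 -0.0001  0.0004]
```

```bash
python3 - <<'E'
from to import *
ax2(36,-.1,-1.6)
E
```

```text
clk 18.27 pos [ 0.4756 -0.0947  0.2317] shift mm [-19.6   3.7  94.8] F [-0.2  0.1 -2.5] w 0.043 q [-0.45 -0.15  2.12  0.2   0.66 -0.37]
turn [-0.0001 -0.0001  0.0004]
```

play_rows(rows="0 -10 2 20 0 0 0;0 -9.6 1.7 25 0 0 0;0 0 0 25 0 0 0;0 0 0 15 0 0 0;0 0 0 9.8 0 0 0;0 0 0 0 0 0 0;0 0 0 0 0 0 0;0 0 0 0 0 0 0")

```text
clock: 19.27
tool_pos: [0.5047, -0.1046, 0.1406]
tool_rot: [0.961, -0.098, 0.258, 0.027]
wrist_force: [0.3, 0.4, -1.4]
width: 0.0435
```

```bash
python3 - <<'E'
from to import *
ax2(36,-.1,-1.6);caps('w11');
im,d,p=load('w11')
cv2.imwrite('pics/w11c.png',cv2.resize(im[150:300,210:430,::-1],(770,525)))
E
```

```text
clk 19.27 pos [ 0.5047 -0.1046  0.1406] shift mm [-0.5 -0.1  0.5] F [ 0.3  0.4 -1.4] w 0.0435 q [-0.43  0.07  2.22  0.34  0.35 -0.52]
turn [ 0.0002 -0.0015  0.0004]
cap [275 231  23  22 331] [[-25.8, -15.6, -13.5], [-13.3, -15.6, -13.5], [-19.1, -22.0, -13.5]]
cap [344 232  21  21 319] [[13.4, -15.3, -13.5], [24.7, -15.3, -13.5], [19.2, -21.4, -13.5]]
tcp px [[320.46156536 259.97053652]] cam in tool [-2.000e-01 -7.180e+01 -2.035e+02]
```

play_rows(rows="0 -0.5 0 4 0 0 0;0 0 0 4 0 0 0;0 0 0 4 0 0 0;0 0 0 3 0 0 0;0 0 0 0 0 0 0")

```text
clock: 19.95
tool_pos: [0.5115, -0.1059, 0.1263]
tool_rot: [0.961, -0.098, 0.257, 0.026]
wrist_force: [0.6, 0.2, -1.0]
width: 0.0435
```

```bash
python3 - <<'E'
from to import *
ax2(21,-.1,-1.6)
E
```

```text
clk 19.95 pos [ 0.5115 -0.1059  0.1263] shift mm [ 0.7 -0.  -0.3] F [ 0.6  0.2 -1. ] w 0.0435 q [-0.43  0.12  2.22  0.37  0.31 -0.55]
turn [-0.0001  0.0002  0.0001]
```

On the taper with almost no force. I'll continue down toward the pinion face at z=12, then below it.

play_rows(rows="0 0 0 3 0 0 0;0 0 0 3 0 0 0;0 0 0 2 0 0 0;0 0 0 0 0 0 0")

```text
clock: 20.45
tool_pos: [0.5154, -0.1068, 0.1196]
tool_rot: [0.961, -0.098, 0.258, 0.026]
wrist_force: [0.8, 1.0, -2.4]
width: 0.0434
```

play_rows(rows="0 0 0 2 0 0 0;0 0 0 2 0 0 0;0 0 0 0 0 0 0")

```text
clock: 20.82
tool_pos: [0.5174, -0.1072, 0.1161]
tool_rot: [0.961, -0.098, 0.258, 0.026]
wrist_force: [0.4, -0.2, -2.2]
width: 0.0435
```

```bash
python3 - <<'E'
from to import *
ax2(9,-.1,-1.6);caps('w12')
E
```

```text
clk 20.82 pos [ 0.5174 -0.1072  0.1161] shift mm [ 0.5 -0.1 -0.1] F [ 0.4 -0.2 -2.2] w 0.0435 q [-0.42  0.15  2.23  0.41  0.28 -0.59]
turn [-0.     -0.0002  0.0001]
cap [275 231  23  22 332] [[-25.9, -15.6, -13.5], [-13.4, -15.6, -13.5], [-19.2, -22.1, -13.5]]
cap [344 231  21  22 318] [[13.3, -15.6, -13.5], [24.6, -15.6, -13.5], [19.1, -22.0, -13.5]]
tcp px [[320.58112321 260.04146583]] cam in tool [-2.000e-01 -7.180e+01 -2.034e+02]
```

play_rows(rows="0 0 0 2 0 0 0.015;0 0 0 2 0 0 -0.03;0 0 0 2 0 0 0.015;0 0 0 0 0 0 0")

```text
clock: 21.38
tool_pos: [0.5204, -0.1078, 0.1109]
tool_rot: [0.961, -0.098, 0.258, 0.026]
wrist_force: [-0.6, 0.1, -1.4]
width: 0.0437
```

play_rows(rows="0 0 0 1 0 0 0.015;0 0 0 1 0 0 -0.03;0 0 0 1 0 0 0.015;0 0 0 0 0 0 0")

```text
clock: 21.88
tool_pos: [0.5212, -0.1079, 0.1095]
tool_rot: [0.961, -0.097, 0.258, 0.027]
wrist_force: [-14.6, 2.1, 19.9]
width: 0.0436
```

```bash
python3 - <<'E'
from to import *
ax2(0,-.1,-1.6);caps('w13')
E
```

```text
clk 21.88 pos [ 0.5212 -0.1079  0.1095] shift mm [ 0.5 -0.   1.2] F [-14.6   2.1  19.9] w 0.0436 q [-0.42  0.17  2.23  0.45  0.25 -0.62]
turn [ 0.0003 -0.0018  0.0022]
cap [275 231  23  22 337] [[-25.9, -15.6, -13.5], [-13.4, -15.6, -13.5], [-19.2, -22.1, -13.5]]
cap [344 232  21  21 319] [[13.3, -15.3, -13.5], [24.7, -15.3, -13.5], [19.1, -21.5, -13.5]]
tcp px [[320.53909223 260.04129827]] cam in tool [-2.000e-01 -7.190e+01 -2.035e+02]
```

25 N along the axle at an estimated z of about 1 mm means the wheel is seated on the collar, after passing the pinion-stop height (12 mm) with no force. Now I ease off, release and retract along the axle.

play_rows(rows="0 0 0 -1.5 0 0 0;0.65 0 0 0 0 0 0;0.65 0 0 0 0 0 0;0.65 0 0 0 0 0 0;0.65 0 0 -10 0 0 0;0.65 0 0 -25 0 0 0;0.65 0 0 -35 0 0 0;0.65 0 0 -40 0 0 0;0.65 0 0 -40 0 0 0;0.65 0 0 -20 0 0 0;0 0 0 0 0 0 0;0 0 0 0 0 0 0;0 0 0 0 0 0 0")

```text
clock: 23.55
tool_pos: [0.4373, -0.0905, 0.2557]
tool_rot: [0.961, -0.098, 0.257, 0.026]
wrist_force: [-0.7, 1.0, -0.2]
width: 0.0306
```

```bash
python3 - <<'E'
from to import *
f=np.load('axle.npz');A=np.array([.533,-.1087,.0900]);B=np.c_[f['x'],f['y'],f['n']]
ax2(0)
im,d,p=snap('wrist','w14');P=pts(p,d);L=(P-A)@B*1000
r=np.hypot(L[...,0],L[...,1])
m=(d>0)&(r>24)&(r<42)&(L[...,2]<24)&(L[...,2]>3)&(L[...,0]<25);print('disc top z in axle frame (home=16)',np.percentile(L[...,2][m],[10,50,90]).round(1),m.sum())
k=(d>0)&(L[...,2]>50)&(L[...,2]<75)&(r<35);print('handle top z (70), xy',L[k][:,:].mean(0).round(1),k.sum())
g=(d>0)&(L[...,2]>56)&(L[...,2]<66)&(np.hypot(L[...,0]+42,L[...,1]+75)<30);print('knob',L[g].mean(0).round(1) if g.any() else None,g.sum())
dk=(d>0)&(abs(L[...,2]+8)<5)&(abs(L[...,1]-70)<15)&(abs(L[...,0])<60);print('deck z (-8)',np.median(L[...,2][dk]).round(1),dk.sum())
E
```

```text
clk 23.55 pos [ 0.4373 -0.0905  0.2557] shift mm [  1.8  -1.5 170.7] F [-0.7  1.  -0.2] w 0.0306 q [-0.5  -0.25  2.13  0.21  0.77 -0.41]
turn [-0.0005  0.0019 -0.    ]
disc top z in axle frame (home=16) [15.3 16.7 17.7] 1474
handle top z (70), xy [-0.7  0.9 69.4] 1348
knob [-33.3 -73.1  59.3] 6
deck z (-8) -7.3 958
```

The wheel is home: the disc top reads 16.7 mm and the deck reads -7.3 against a true -8, so the corrected top is about 16.0. The handle top is at (-0.7, 0.9, 69.4), and the latch is still open. Now I'll push the knob with closed fingers, first along -y, then along +x.

```bash
python3 - <<'E'
from to import *
ax2(100-21.5,dx=-42,dy=-42)
E
```

```text
clk 23.6 pos [ 0.4374 -0.0905  0.2557] shift mm [-40.4  40.5  92.2] F [ 0.5 -0.1  1. ] w 0.0267 q [-0.5  -0.25  2.13  0.21  0.77 -0.41]
turn [-0.0006  0.0019 -0.0001]
```

play_rows(rows="0 -20 20 20 0 0 0;0 -20 20 25 0 0 0;0 0 0 25 0 0 0;0 0 0 22 0 0 0;0 0 0 20 0 0 0;0 0 0 20 0 0 0;0 0 0 12 0 0 0;0 0 0 0 0 0 0;0 0 0 0 0 0 0;0 0 0 0 0 0 0")

```text
clock: 24.85
tool_pos: [0.4663, -0.1376, 0.1127]
tool_rot: [0.961, -0.098, 0.258, 0.027]
wrist_force: [0.7, -0.2, 0.1]
width: 0.0004
```

```bash
python3 - <<'E'
from to import *
ax2(34-21.5,dx=-42,dy=-42)
E
```

```text
clk 24.85 pos [ 0.4663 -0.1376  0.1127] shift mm [-1.8  0.2 15.4] F [ 0.7 -0.2  0.1] w 0.0004 q [-0.6   0.1   2.31  0.69  0.31 -1.01]
turn [ 0.0002 -0.0009  0.0003]
```

play_rows(rows="0 0 0 4 0 0 0;0 0 5 0 0 0 0;0 0 5 0 0 0 0;0 0 5 0 0 0 0;0 0 5 0 0 0 0;0 0 5 0 0 0 0;0 0 5 0 0 0 0;0 0 5 0 0 0 0;0 0 5 0 0 0 0;0 0 0 0 0 0 0;0 0 0 0 0 0 0")

```text
clock: 26.22
tool_pos: [0.4601, -0.177, 0.1088]
tool_rot: [0.961, -0.098, 0.258, 0.026]
wrist_force: [-0.5, 0.7, -0.0]
width: 0.0008
```

```bash
cat >> to.py <<'E'
def knob(name):
    f=np.load('axle.npz');A=np.array([.533,-.1087,.0900]);B=np.c_[f['x'],f['y'],f['n']]
    for c in('wrist','side','scene'):
        im,d,p=snap(c,name+c);L=(pts(p,d)-A)@B*1000
        g=(d>0)&(L[...,2]>45)&(L[...,2]<66)&(abs(np.hypot(L[...,0],L[...,1]+72)-42)<16)&(im.max(2)<60)
        print(c,'knob-ish',np.median(L[g],0).round(1) if g.any() else None,np.percentile(L[g][:,:2],[5,95],axis=0).round(0).tolist() if g.any() else '',g.sum())
E
python3 - <<'E'
from to import *
ax2(45-21.5,dx=-42,dy=-82);knob('k1')
E
```

```text
clk 26.23 pos [ 0.4601 -0.177   0.1088] shift mm [-1.5  0.3  0. ] F [-0.5  0.7 -0. ] w 0.0008 q [-0.73  0.12  2.29  0.79  0.36 -1.22]
turn [-0.0001 -0.0002  0.0001]
wrist knob-ish [-41.9 -70.9  61.3] [[-49.0, -78.0], [-35.0, -66.0]] 758
side knob-ish [-34.6 -73.7  56.4] [[-45.0, -85.0], [8.0, -15.0]] 77
scene knob-ish [-33.4 -70.4  57.2] [[-37.0, -74.0], [-31.0, -66.0]] 9
```

```bash
cat >> to.py <<'E'
def latch(name,cams=('wrist','side','scene')):
    f=np.load('axle.npz');A=np.array([.533,-.1087,.0900]);B=np.c_[f['x'],f['y'],f['n']]
    for c in cams:
        im,d,p=snap(c,name+c) if name[0]!='_' else load(name[1:]+c);im=im.astype(int);L=(pts(p,d)-A)@B*1000
        g=(d>0)&(L[...,2]>21)&(L[...,2]<29)&(np.hypot(L[...,0],L[...,1]+72)<40)&(np.hypot(L[...,0],L[...,1]+72)>12)&(im.max(2)>60)
        v=L[g][:,:2]-[0,-72]
        if len(v)>5:
            a=np.arctan2(v[:,0],v[:,1]);q=np.angle(np.exp(2j*a).mean())/2;print(c,'arm px',len(v),'q mod pi',round(q%np.pi,3), 'res',np.abs(np.exp(2j*a).mean()).round(2),'xy',np.percentile(L[g][:,:2],[5,50,95],axis=0).round(0).tolist())
        g=(d>0)&(L[...,2]>52)&(L[...,2]<66)&(abs(np.hypot(L[...,0],L[...,1]+72)-42)<14)&(im.max(2)<45)&(im[...,0]-im[...,2]<8)
        if g.sum()>3: print(c,'black',g.sum(),np.percentile(L[g],[5,50,95],axis=0).round(0).tolist())
E
python3 - <<'E'
from to import *
latch('_k1')
E
```

```text
wrist arm px 1628 q mod pi 1.511 res 0.91 xy [[-32.0, -78.0], [13.0, -71.0], [36.0, -64.0]]
wrist black 623 [[-48.0, -78.0, 55.0], [-41.0, -72.0, 61.0], [-35.0, -66.0, 63.0]]
side arm px 76 q mod pi 1.524 res 0.82 xy [[-33.0, -82.0], [14.0, -75.0], [37.0, -64.0]]
side black 40 [[-45.0, -86.0, 53.0], [-38.0, -79.0, 58.0], [3.0, -17.0, 62.0]]
scene arm px 58 q mod pi 1.433 res 0.76 xy [[-30.0, -78.0], [15.0, -67.0], [38.0, -61.0]]
scene black 6 [[-37.0, -73.0, 53.0], [-33.0, -70.0, 58.0], [-31.0, -66.0, 59.0]]
```

The latch has not moved (q≈1.5–1.6). The knob is still at (-41,-72), though the fingers stand where the knob was with zero force, so the fingers don't register contact with the black knob either, as with the handle's sides. The steel arm may behave differently, so I'll back off and push the long arm's flank at z≈21 instead.

play_rows(rows="0 0 -20 0 0 0 0;0 5 -17 0 0 0 0;0 0 0 8 0 0 0;0 0 0 8 0 0 0;0 0 0 7 0 0 0;0 0 0 0 0 0 0;0 0 0 0 0 0 0")

```text
clock: 27.25
tool_pos: [0.4831, -0.1439, 0.0914]
tool_rot: [0.961, -0.098, 0.258, 0.026]
wrist_force: [-0.2, -0.1, -0.5]
width: 0.0007
```

```bash
python3 - <<'E'
from to import *
ax2(21.5-21.5,dx=-34,dy=-46)
E
```

```text
clk 27.25 pos [ 0.4831 -0.1439  0.0914] shift mm [1.5 1.4 0.6] F [-0.2 -0.1 -0.5] w 0.0007 q [-0.59  0.18  2.3   0.85  0.25 -1.17]
turn [-0.0002 -0.0002  0.0004]
```

play_rows(rows="0 0 4 0.5 0 0 0;0 0 4 0 0 0 0;0 0 4 0 0 0 0;0 0 4 0 0 0 0;0 -1 4 0 0 0 0;0 -1 4 0 0 0 0;0 0 0 0 0 0 0;0 0 0 0 0 0 0")

```text
clock: 28.25
tool_pos: [0.4768, -0.1672, 0.0899]
tool_rot: [0.961, -0.098, 0.258, 0.026]
wrist_force: [-0.6, -0.2, 0.5]
width: 0.0005
```

```bash
python3 - <<'E'
from to import *
ax2(0,dx=-37.5,dy=-68);latch('k2')
E
```

```text
clk 28.25 pos [ 0.4768 -0.1672  0.0899] shift mm [-0.  -0.7  0. ] F [-0.6 -0.2  0.5] w 0.0005 q [-0.67  0.19  2.3   0.91  0.29 -1.3 ]
turn [-0.0001 -0.0002  0.0001]
wrist arm px 1767 q mod pi 1.518 res 0.9 xy [[-30.0, -77.0], [16.0, -70.0], [36.0, -64.0]]
wrist black 9 [[-39.0, -58.0, 63.0], [-38.0, -58.0, 65.0], [-37.0, -58.0, 65.0]]
side arm px 80 q mod pi 1.545 res 0.79 xy [[-31.0, -82.0], [13.0, -75.0], [37.0, -62.0]]
side black 41 [[-46.0, -86.0, 54.0], [-33.0, -79.0, 59.0], [8.0, -17.0, 65.0]]
scene arm px 52 q mod pi 1.447 res 0.8 xy [[-27.0, -77.0], [16.0, -66.0], [38.0, -62.0]]
scene black 4 [[-37.0, -73.0, 56.0], [-33.0, -71.0, 57.0], [-33.0, -69.0, 57.0]]
```

The arm has not moved either, and there is no force. One explanation fits everything: the fingers' contact surface ends well short of the reported TCP, more than 33 mm (the y pinch) but less than 48 mm (the x pinch that worked). So I'll use a much deeper overlap on the knob, with the tool tilted a bit to keep joint 5 clear of its limit.

play_rows(rows="0 -4 -13 0 0 0 0;0 -5 -13 0 0 0 0;0 0 0 0 0 -0.075 0;0 0 0 0 0 -0.075 0;0 0 0 5 0 0 0;0 0 0 5 0 0 0;0 0 0 0 0 0 0;0 0 0 0 0 0 0")

```text
clock: 29.4
tool_pos: [0.4815, -0.1347, 0.076]
tool_rot: [0.973, -0.096, 0.21, 0.014]
wrist_force: [-0.6, -0.3, 0.1]
width: 0.0002
```

```bash
python3 - <<'E'
from to import *
f=np.load('axle.npz');B=np.c_[f['x'],f['y'],f['n']]
s=arm.observe();print(((s['tool_pos']-[.533,-.1087,.09])@B*1000).round(1),s['q'].round(3),s['wrist_force'].round(1))
E
```

```text
[-46.1 -35.9  10.5] [-0.542  0.211  2.232  0.477  0.337 -0.768] [-0.6 -0.3  0.1]
```

play_rows(rows="0 0 5 0 0 0 0;0 0 5 0 0 0 0;0 0 5 0 0 0 0;0 0 5 0 0 0 0;0 0 5 0 0 0 0;0 0 5 0 0 0 0;0 0 0 0 0 0 0;0 0 0 0 0 0 0")

```text
clock: 30.4
tool_pos: [0.4765, -0.165, 0.0763]
tool_rot: [0.973, -0.096, 0.211, 0.014]
wrist_force: [-0.1, 0.6, -0.5]
width: 0.0005
```

```bash
cat >> to.py <<'E'
def st():
    f=np.load('axle.npz');B=np.c_[f['x'],f['y'],f['n']]
    s=arm.observe();print(((s['tool_pos']-[.533,-.1087,.09])@B*1000).round(1),s['q'].round(3),s['wrist_force'].round(1))
E
python3 - <<'E'
from to import *
st();latch('k3')
E
```

```text
[-44.9 -66.5  10.1] [-0.627  0.218  2.22   0.538  0.367 -0.902] [-0.1  0.6 -0.5]
wrist arm px 2121 q mod pi 1.201 res 0.91 xy [[-26.0, -83.0], [16.0, -66.0], [34.0, -55.0]]
wrist black 44 [[-41.0, -88.0, 59.0], [-40.0, -83.0, 62.0], [-39.0, -56.0, 66.0]]
side arm px 79 q mod pi 1.232 res 0.82 xy [[-30.0, -92.0], [12.0, -74.0], [34.0, -59.0]]
side black 45 [[-42.0, -96.0, 53.0], [-34.0, -90.0, 59.0], [6.0, -17.0, 63.0]]
scene arm px 47 q mod pi 1.193 res 0.86 xy [[-32.0, -88.0], [12.0, -67.0], [35.0, -55.0]]
```

It works: the latch turned to q≈1.2 in all three views. I'll continue along -y, step around, then push +x.

play_rows(rows="0 0 5 0 0 0 0;0 0 5 0 0 0 0;0 0 5 0 0 0 0;0 0 4 0 0 0 0;0 0 0 0 0 0 0;0 -10 -4 0 0 0 0;0 -12 0 0 0 0 0;0 0 10 0 0 0 0;0 0 10 0 0 0 0;0 0 8 0 0 0 0;0 0 0 0 0 0 0;0 0 0 0 0 0 0")

```text
clock: 32.05
tool_pos: [0.4484, -0.2029, 0.0666]
tool_rot: [0.973, -0.096, 0.21, 0.014]
wrist_force: [0.4, 0.0, -0.3]
width: 0.0003
```

```bash
python3 - <<'E'
from to import *
st();latch('k4')
E
```

```text
[ -66.9 -109.3   11.6] [-0.774  0.233  2.244  0.674  0.387 -1.17 ] [ 0.4  0.  -0.3]
wrist arm px 2730 q mod pi 0.695 res 0.91 xy [[-23.0, -96.0], [9.0, -60.0], [24.0, -43.0]]
wrist black 1039 [[-34.0, -109.0, 55.0], [-28.0, -102.0, 61.0], [-21.0, -96.0, 63.0]]
side arm px 80 q mod pi 0.688 res 0.77 xy [[-20.0, -102.0], [9.0, -69.0], [26.0, -45.0]]
side black 36 [[-30.0, -115.0, 53.0], [-23.0, -108.0, 59.0], [-5.0, -18.0, 62.0]]
scene arm px 35 q mod pi 0.706 res 0.95 xy [[-26.0, -99.0], [10.0, -62.0], [26.0, -44.0]]
scene black 11 [[-24.0, -102.0, 52.0], [-20.0, -100.0, 55.0], [-16.0, -97.0, 58.0]]
```

play_rows(rows="0 5 0 -0.7 0 0 0;0 5 0 -0.7 0 0 0;0 5 0.5 -0.7 0 0 0;0 5 0.5 -0.7 0 0 0;0 5 0.5 -0.7 0 0 0;0 5 0.5 -0.7 0 0 0;0 4 0 -0.6 0 0 0;0 0 0 0 0 0 0;0 0 0 0 0 0 0")

```text
clock: 33.33
tool_pos: [0.4767, -0.2106, 0.085]
tool_rot: [0.973, -0.096, 0.211, 0.014]
wrist_force: [-1.2, 0.5, -0.2]
width: 0.0003
```

```bash
python3 - <<'E'
from to import *
st();latch('k5')
E
```

```text
[ -32.4 -111.1   13. ] [-0.733  0.223  2.168  0.544  0.443 -0.995] [-1.2  0.5 -0.2]
wrist arm px 2478 q mod pi 0.24 res 0.92 xy [[-11.0, -103.0], [2.0, -57.0], [12.0, -36.0]]
wrist black 755 [[-16.0, -114.0, 54.0], [-10.0, -108.0, 61.0], [-3.0, -104.0, 62.0]]
side arm px 67 q mod pi 0.26 res 0.76 xy [[-7.0, -103.0], [5.0, -59.0], [15.0, -38.0]]
side black 39 [[-16.0, -123.0, 53.0], [-7.0, -117.0, 58.0], [1.0, -104.0, 62.0]]
scene arm px 49 q mod pi 0.269 res 0.81 xy [[-11.0, -108.0], [3.0, -70.0], [15.0, -37.0]]
scene black 13 [[-9.0, -112.0, 53.0], [-4.0, -107.0, 56.0], [0.0, -104.0, 59.0]]
```

q≈0.25, so about 10 mm to go to the stop. I'll move in small steps and watch the force.

play_rows(rows="0 3 0 -0.4 0 0 0;0 3 0 -0.4 0 0 0;0 2 0 -0.3 0 0 0;0 0 0 0 0 0 0;0 0 0 0 0 0 0")

```text
clock: 34.1
tool_pos: [0.4836, -0.212, 0.0895]
tool_rot: [0.973, -0.096, 0.211, 0.014]
wrist_force: [-0.1, 0.2, -0.6]
width: 0.0004
```

play_rows(rows="0 1.5 0 0 0 0 0;0 1.5 0 0 0 0 0;0 0 0 0 0 0 0;0 0 0 0 0 0 0")

```text
clock: 34.6
tool_pos: [0.4855, -0.2123, 0.0902]
tool_rot: [0.973, -0.096, 0.21, 0.014]
wrist_force: [-5.0, -1.4, 0.2]
width: 0.0004
```

```bash
python3 - <<'E'
from to import *
st();latch('k6')
E
```

```text
[ -22.1 -111.    13. ] [-0.72   0.222  2.145  0.511  0.46  -0.947] [-5.  -1.4  0.2]
wrist arm px 2429 q mod pi 3.141 res 0.93 xy [[-6.0, -104.0], [0.0, -57.0], [7.0, -35.0]]
wrist black 666 [[-6.0, -114.0, 54.0], [1.0, -108.0, 61.0], [7.0, -105.0, 62.0]]
side arm px 48 q mod pi 0.029 res 0.79 xy [[-3.0, -96.0], [5.0, -53.0], [9.0, -34.0]]
side black 44 [[-10.0, -125.0, 53.0], [3.0, -117.0, 57.0], [10.0, -18.0, 62.0]]
scene arm px 52 q mod pi 3.125 res 0.76 xy [[-4.0, -109.0], [6.0, -87.0], [11.0, -41.0]]
scene black 12 [[2.0, -112.0, 53.0], [6.0, -109.0, 56.0], [9.0, -105.0, 59.0]]
```

The latch is at q≈0 and pressing its stop with 5 N. I'll back away and check.

play_rows(rows="0 -10 0 0 0 0 0;0 -15 0 -3 0 0 0;0 0 0 -30 0 0 0;0 0 0 -45 0 0 0;0 0 0 -45 0 0 0;0 0 -25 -40 0 0 0;0 0 -25 0 0 0 0;0 0 0 0 0 0 0;0 0 0 0 0 0 0;0 0 0 0 0 0 0")

```text
clock: 36.0
tool_pos: [0.407, -0.1485, 0.2289]
tool_rot: [0.973, -0.096, 0.21, 0.014]
wrist_force: [0.1, 0.3, -0.7]
width: 0.0006
```

```bash
python3 - <<'E'
from to import *
f=np.load('axle.npz');A=np.array([.533,-.1087,.0900]);B=np.c_[f['x'],f['y'],f['n']]
st();latch('k7')
im,d,p=load('k7wrist');L=(pts(p,d)-A)@B*1000
r=np.hypot(L[...,0],L[...,1])
m=(d>0)&(r>24)&(r<42)&(L[...,2]<22)&(L[...,2]>3)&(L[...,0]<25)&(L[...,1]>-25);print('disc top z',np.percentile(L[...,2][m],[10,50,90]).round(1),m.sum())
Q=L[m];print('plane',np.linalg.lstsq(np.c_[Q[:,:2],np.ones(len(Q))],Q[:,2],rcond=None)[0].round(3))
a=im[40:440,60:600];b=load('k7side')[0][140:400,200:420]
cv2.imwrite('pics/fin.png',np.hstack([cv2.resize(a,(440,326)),cv2.resize(b,(276,326))])[:,:,::-1])
E
```

```text
[-30.4 -64.5 178. ] [-0.734 -0.186  2.107  0.292  0.878 -0.685] [ 0.1  0.3 -0.7]
wrist arm px 670 q mod pi 3.139 res 0.92 xy [[-6.0, -105.0], [0.0, -57.0], [7.0, -35.0]]
wrist black 203 [[-6.0, -118.0, 55.0], [0.0, -111.0, 61.0], [6.0, -105.0, 63.0]]
side arm px 48 q mod pi 3.079 res 0.81 xy [[-4.0, -102.0], [5.0, -55.0], [10.0, -37.0]]
side black 46 [[-4.0, -125.0, 53.0], [4.0, -117.0, 58.0], [9.0, -17.0, 63.0]]
scene arm px 49 q mod pi 3.127 res 0.78 xy [[-3.0, -109.0], [6.0, -87.0], [10.0, -42.0]]
scene black 13 [[3.0, -112.0, 52.0], [7.0, -108.0, 55.0], [10.0, -104.0, 58.0]]
disc top z [15.5 16.7 17.7] 1383
plane [ 4.0000e-03 -4.0000e-03  1.6618e+01]
```

View pics/fin.png

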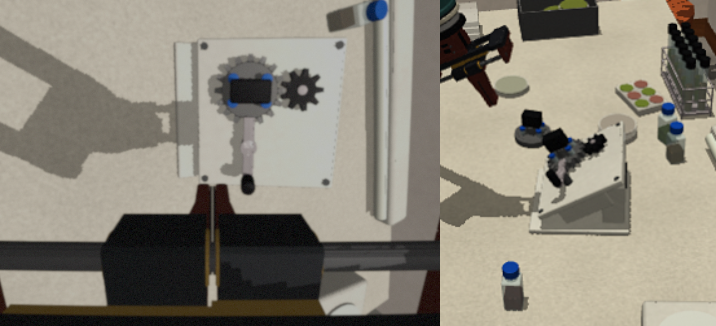

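The final picture shows the wheel meshed with the pinion, the latch arm lying over its rim, the knob at (0,-111) in the axle frame, the gripper clear and the other wares in place.

```bash
python3 -c "
from plant import arm
print(arm.hand_in())"
```

```text
the job is handed in; nothing more can be done
None
```

The toothed wheel sits home on the axle, meshed with the pinion, and the latch is shut over its rim. I handed the job in at about 36 s on the robot's clock; no verdict came back.

**Last checks**
- **Wheel:** the disc top reads 16.7 mm above the collar, where home is 16. The deck read 0.7 mm high earlier, so the wheel is home to within measuring error. Tilt is about 0.005 rad, and the wheel passed the pinion's 12 mm stop without force.
- **Latch:** the wrist and scene views put it within 0.02 rad of shut, and the side view within about 0.06. It met its stop with about 5 N.
- **Order:** the wheel was home and released while the latch still stood open at about 1.5 rad.
- **Surroundings:** the arm is clear, and the other wares look undisturbed in the last picture. I did not measure their positions.

**What failed or disagreed**
- **Grasp:** the first lift came before the fingers had shut. A second pinch across the handle's y sides, with the fingertips about 37–40 mm up, closed to zero through the block with no contact. Contact came only with the tips lower, so I held the wheel across the handle's 44 mm length instead of across y as you advised.
- **Latch pushes:** two shallow pushes, on the knob and on the steel arm, also went through without contact. The same push with much deeper overlap worked.
- **Likely cause:** the fingers' effective contact seems to end 33–48 mm short of the reported tool point. This is inferred from those attempts, not confirmed.
- **Measuring:** readings taken within about 0.3 s of a move were several mm off because the arm was still settling. I repeated those I relied on.

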